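# Close the sample vessel and slide it onto the taped square

## Robot

A 6-joint arm with a two-finger parallel gripper is mounted at the origin on the work surface. World frame = base frame: x ahead of the robot, y to its left, z up, the work surface at z = 0. Lengths are in m, angles in rad, forces in N, time in s.
With the tool pointing down it reaches from about 0.3 to 0.775 m from the base axis. Payload 14.6 kg.
Tool frame: the origin (TCP) lies at the very end of the fingers, on their centre line; the grasp point (between the pads) lies 19 mm behind it; z points along the fingers, x is the direction in which the jaws open and shut, and the axes are right-handed (so a half turn about z gives the same grasp; the last joint's range is limited). The gripper opens to 94 mm and grips with 3 to 60 N. Pads are 16 mm wide; open, the fingers measure 119 mm over their backs; the gripper's body (75 mm by 177 mm) begins 78 mm behind the grasp point.
Start: joints at [1.26, 0.3, 1.521, -0, 1.321, -0.067], TCP at [0.133, 0.534, 0.205] pointing down, gripper open.
Joint ranges: [-3.03, 3.03], [-0.79, 2.21], [0.23, 2.52], [-1.04, 4.18], [0, 3.07], [-2.55, 2.55]. Speed limits (rad/s): [2.22, 2.22, 2.57, 3.14, 3.14, 3.14].

## Interface

Orientations are given as [roll, pitch, yaw] about the fixed x, y, z axes, in that order (R = Rz(yaw) Ry(pitch) Rx(roll)).
In Python, from station import ctrl gives the robot as it stands.
- The arm moves only by the shell command python3 -m inch 'ROWS' [FORCE]. ROWS is JSON, one flat list of numbers, 7 for each row, row after row: the shift along the tool's x, y, z in cm, then the turn, a rotation vector about the tool's x, y, z in rad, then the opening, from 0 (shut) to 1 (fully open). In form: [tx, ty, tz, wx, wy, wz, claw, tx, ty, tz, wx, wy, wz, claw, ...]. A call has 1 to 20 rows; each row shifts and turns the commanded pose from where the row before left it, along the tool's axes as they then stand; what a row does not reach is not made up. A row lasts 1/8 s, in which the tool goes at most 62.5 mm and 10.7 degrees, less where a joint would pass 70% of its speed; a pose out of reach is approached as far as the arm can. A call is refused whole if a number of a shift passes 6.25 or a number of a turn 0.188, either way. A call with a gripper value outside its range is refused whole. The fingers move at their own pace and stop on an object; FORCE is the grip in N (left out, the last holds). Time passes only in rows, so rows that do not move let the fingers close. It gives the time, the measured TCP pose, the force and the opening at its end, in the units of the state.
- ctrl.get_obs(): the state, without advancing time (a new reading comes with each control period).
- ctrl.camera(name): name is "scene" or "top" or "wrist"; returns (picture, depth): 480x640x3 uint8, red, green, blue; 480x640 float32, m along the optical axis (not along the pixel's ray), 0 where there is no reading.
- ctrl.camera_params(name): a dict with "vertical_fov" (degrees; the focal length in pixels is half the picture's height over the tangent of half this angle, whatever the lens; pixels are square), "cx", "cy" (the principal point, pixels), "distortion" ([k1, k2, p1, p2, k3] as OpenCV has them; the pictures are not rectified), "camera_from_world" (4x4, takes a point from world to camera coordinates); the wrist camera has in their place "mount" (4x4, takes a point from camera to tool coordinates, whose origin is the TCP and whose axes are the tool frame's). Camera axes: x right, y down, z forward; pixel columns grow to the right and rows downward; lengths in m; the calibration is good to about 2 mm. A picture is of the moment at which its call begins: read the wrist's pose just before it. camera_params takes no time and is no camera call.
- ctrl.hand_in(): hands the job in, once; it reports no verdict.
Trained networks look in the newest picture that a camera, given by its name, has taken for a name from the list of things; names that differ only in an ending like _2 or _b are one class to them, and where a whole thing is asked for, a point or a joint stands for the part that bears it (a point fixed in the world has none). Each returns a list of dicts, best first, with "score" (0 to 1); they miss things now and then, are a little off and sometimes report something else, mostly with a low value. They report only what shows in the picture. A call takes as long as a camera call. They do not tell look-alikes from the thing itself.
- ctrl.spot_in(camera, label): "bbox" ([centre column, centre row, width, height] in pixels, round what is visible of it).
- ctrl.place_of(camera, label): "centre" ([column, row] in pixels: a listed point, or the origin of a listed thing).
The state is a dict: "time_s": time; "qpos": joint angles; "joint_vel": joint speeds; "tau": joint torques, N m; "ee_pos": TCP position; "eef_rot": TCP orientation; "force": force on the tool from outside, world axes, zero at the start; "moment": the same for the moment, N m; "grip_width": finger opening in m.
Only numpy, scipy, OpenCV 4.12 (cv2) and the standard library are available. Lean on these libraries where they do the work, as an engineer would, in place of code of your own. Each camera call takes 0.05 s, during which the arm holds its last target. There are 200 camera calls.

## Task

The cover of the steel sample vessel is sitting crooked, on the tips of the studs. Take it by its handle and, without taking it away from the neck, turn it until its holes line up with the studs and let it down flush onto the flange; then slide the closed vessel along the bench, without lifting or tipping it, until its foot stands wholly inside the blue taped square, and let go. Leave the sample cylinder, the bottle, the spanner and the tray where they are.

Things in the scene. Friction and masses are not known exactly. Their poses are not given: they have to be found in the camera images.
- vessel: Loose steel vessel, 0.65 kg. Origin: centre of its underside. Foot and flange 132 mm across (foot 0-14 mm, flange 52-70 mm above the bench), waist 96 mm. On the flange face: a neck (hub) 40 mm across, 24 mm tall, and 4 brass studs, 10 mm across, 16 mm tall, tips tapered, on a 46 mm radius at its +x, +y, -x, -y; a red stripe on the flange rim marks each stud. Only friction holds it.
- cover: Loose aluminium cover, 0.3 kg, on the neck. Origin: centre of its underside. Plate 116 mm across, 12 mm thick; 4 black-edged 14 mm holes on a 46 mm radius at its +x, +y, -x, -y: any quarter turn fits. Cap 56 mm across, top 32 mm above the underside, 2.5 mm play round the neck. Starts on the stud tips, underside 86 mm up, 17-73 degrees out of line; seated, underside on the flange face, 70 mm up.
- handle (a point): Middle of the cover's black T-handle bar, 53 mm above the cover's underside, on its axis. The bar is 60 mm long along the cover's x, 14 mm wide along its y and 18 mm tall (44 to 62 mm above the underside); 12 mm of room lies between the bar and the cap's top.
- mark: Square frame of flat blue tape on the bench, 176 mm inside, tape 18 mm wide, no height to speak of. Origin: its centre; its x and y run along its sides. The vessel starts 20 to 42 cm from it, on either side.
- sample_cylinder: Bystander: loose steel gas sample cylinder on a bracket, 250 mm long along its y, 70 mm wide, 83 mm tall. Origin: centre of its underside.
- amber_bottle: Bystander: loose amber bottle, 64 mm across, 130 mm tall. Origin: centre of its underside.
- spanner: Bystander: loose spanner, 180 mm long, lying along its x. Origin near the middle of its underside.
- nut_tray: Bystander: loose blue plastic tray, 120 by 90 by 30 mm. Origin: centre of its underside.
Mind the look-alikes: they are no part of the job. What is shaped like the vessel but turquoise is not meant.

How it is judged:
By the outcome, as a careful person would: the job done as asked, in the order asked, and still so for the second after the job is handed in, with the robot touching nothing.
It also fails if it takes over 51 s, if anything falls off the work surface, if the arm or the gripper's body presses on something with over 40 N, if the wrist force passes 120 N, or if a joint passes its speed limit or range.

## Working session

There is one attempt and no reset: what is moved stays moved. The work goes in short steps, Python scripts to look and compute and a shell command to move; the robot and the scene stay as the last step left them, time stands still between calls to the robot, and variables do not carry over. Pictures are saved under pics/ and viewed, about 8 in all and at most 12, crops included, and the job is handed in when it is done.

```bash
ls; mkdir -p pics
cat > h.py <<'E'
import numpy as np, cv2
from scipy.spatial.transform import Rotation as R
from station import ctrl
def K(p):
    f=240/np.tan(np.radians(p["vertical_fov"])/2)
    return np.array([[f,0,p["cx"]],[0,f,p["cy"]],[0,0,1]]),np.array(p["distortion"],float)
def T_tool():
    o=ctrl.get_obs();T=np.eye(4);T[:3,:3]=R.from_euler('xyz',o["eef_rot"]).as_matrix();T[:3,3]=o["ee_pos"];return T
def shot(name,fn=None):
    p=ctrl.camera_params(name)
    W=T_tool()@np.array(p["mount"]) if name=="wrist" else np.linalg.inv(np.array(p["camera_from_world"]))
    im,d=ctrl.camera(name)
    if fn: cv2.imwrite(fn,im[:,:,::-1])
    return im,d,p,W
def ray_z(p,W,px,z):
    k,D=K(p);n=cv2.undistortPoints(np.array(px,float).reshape(-1,1,2),k,D).reshape(-1,2)
    r=np.c_[n,np.ones(len(n))]@W[:3,:3].T;o=W[:3,3]
    return o+r*((z-o[2])/r[:,2])[:,None]
def cloud(d,p,W):
    k,D=K(p);v,u=np.mgrid[:480,:640];px=np.c_[u.ravel(),v.ravel()].astype(float)
    n=cv2.undistortPoints(px.reshape(-1,1,2),k,D).reshape(-1,2)
    P=np.c_[n,np.ones(len(n))]*d.reshape(-1,1)
    return (P@W[:3,:3].T+W[:3,3]).reshape(480,640,3)
E
python3 - <<'E'
from h import *
for c in("top","scene"):
    im,d,p,W=shot(c,f"pics/{c}1.png")
    np.savez(f"{c}1.npz",im=im,d=d,W=W)
    print(c,p["vertical_fov"],W[:3,3].round(3),p["distortion"])
    for l,z in (("vessel",0),("cover",.086),("handle",.139),("mark",0),("sample_cylinder",0),("amber_bottle",0),("spanner",0),("nut_tray",0)):
        for q in ctrl.place_of(c,l)[:3]:
            print(l,round(q["score"],2),np.round(q["centre"],1),ray_z(p,W,[q["centre"]],z).round(3))
print(ctrl.get_obs())
E
```

```text
pics
top 55.086278787714335 [ 0.387 -0.02   1.396] [0.02184909 0.         0.         0.         0.        ]
vessel 0.74 [375.7 253.2] [[ 0.533 -0.157  0.   ]]
vessel 0.71 [397.3 312.9] [[ 0.355 -0.22   0.   ]]
vessel 0.66 [417.2 201.6] [[ 0.694 -0.287  0.   ]]
cover 0.82 [379.5 247.1] [[ 0.542 -0.16   0.086]]
handle 0.82 [378.2 246.1] [[ 0.538 -0.151  0.139]]
sample_cylinder 0.61 [313.6 176.2] [[0.774 0.034 0.   ]]
amber_bottle 0.68 [172.2 253.4] [[0.53  0.464 0.   ]]
spanner 0.94 [482.4 232. ] [[ 0.6   -0.482  0.   ]]
nut_tray 0.9 [478.7 304.9] [[ 0.38  -0.461  0.   ]]
scene 46.95538363244194 [1.241 0.024 1.214] [-0.08412302  0.          0.          0.          0.        ]
vessel 0.9 [200.1 301.9] [[ 0.712 -0.31   0.   ]]
vessel 0.63 [266.3 242.6] [[ 0.543 -0.165  0.   ]]
vessel 0.61 [245.  354.3] [[ 0.838 -0.188  0.   ]]
cover 0.75 [266.3 227.4] [[ 0.55  -0.156  0.086]]
handle 0.74 [264.9 215.4] [[ 0.55  -0.154  0.139]]
sample_cylinder 0.59 [339.1 333. ] [[0.78  0.025 0.   ]]
amber_bottle 0.77 [518. 249.] [[0.543 0.475 0.   ]]
spanner 0.94 [138.  260.3] [[ 0.604 -0.486  0.   ]]
nut_tray 0.73 [168.  191.7] [[ 0.392 -0.448  0.   ]]
{'time_s': 0.9, 'qpos': array([ 1.26038191e+00,  2.99871676e-01,  1.52097875e+00, -4.62483216e-06,
        1.32072181e+00, -6.65779863e-02]), 'joint_vel': array([ 0.00188121,  0.00081854, -0.00104425,  0.00099295,  0.0002381 ,
       -0.00013898]), 'tau': array([ 1.39284093e-03, -5.31672406e+01, -3.52906036e+01,  7.08763814e-02,
        2.12125696e-02, -6.36315917e-05]), 'ee_pos': array([0.13277536, 0.53372622, 0.20547012]), 'eef_rot': array([ 3.14158682e+00, -2.00769652e-05,  1.32696104e+00]), 'force': array([-0.32768598,  0.65354619, -0.20209211]), 'moment': array([ 0.03218536,  0.00784024, -0.01699955]), 'grip_width': 0.0942238886808706}
```

View pics/top1.png

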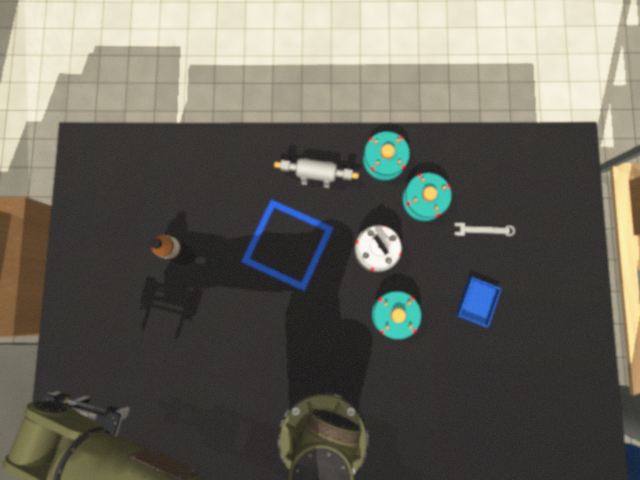

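View pics/scene1.png

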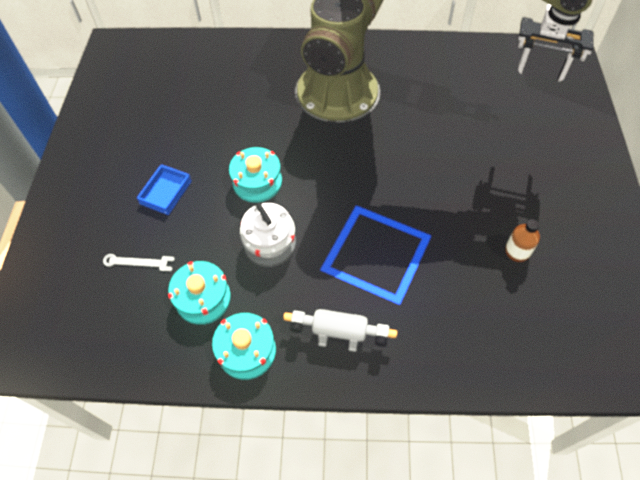

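The top view shows four vessel-like things. Three are turquoise with orange hubs, at (387,155), (428,196) and (397,315). The bare metal one at (378,247) carries the plate and black T-handle, so that one is meant. The blue mark is at (288,245). The scene view agrees: metal vessel at (267,235), mark at (377,253).

Run:
```python
from h import *
for c in("top","scene"):
    z=np.load(c+"1.npz");im=z["im"];p=ctrl.camera_params(c)
    h=cv2.cvtColor(im,cv2.COLOR_RGB2HSV);m=cv2.inRange(h,(105,150,80),(130,255,255))
    cs=[k for k in cv2.findContours(m,cv2.RETR_EXTERNAL,cv2.CHAIN_APPROX_NONE)[0] if cv2.contourArea(k)>300]
    for k in cs:
        P=ray_z(p,z["W"],k.reshape(-1,2),0)[:,:2]
        print(c,cv2.minAreaRect((P*1000).astype(np.float32)))
    C=cloud(z["d"],p,z["W"])
    m=(C[...,2]>.09)&(C[...,2]<.2)&(np.hypot(C[...,0]-.54,C[...,1]+.157)<.09)
    m2=m&(C[...,2]<.11);m3=m&(C[...,2]>.14);print([ (q.sum(),C[q].mean(0).round(4)) for q in(m2,m3)], np.median(C[m2][:,2]))
print(np.array(ctrl.camera_params("wrist")["mount"]).round(3),ctrl.camera_params("wrist")["vertical_fov"])
z=np.load("top1.npz");cv2.imwrite("pics/topcrop.png",cv2.resize(z["im"][205:290,335:425,::-1],None,fx=7,fy=7,interpolation=cv2.INTER_CUBIC))
# move planning
T=T_tool();d=np.array([.54,-.157,.36])-T[:3,3];print("tool-frame shift cm",(T[:3,:3].T@d*100).round(2))
```

```text
top ((390.934814453125, -461.9371337890625), (99.9521484375, 128.92044067382812), 68.55670928955078)
top ((560.3245239257812, 113.00955200195312), (216.29104614257812, 216.90611267089844), 65.8859634399414)
[(np.int64(921), array([ 0.5424, -0.1575,  0.0981])), (np.int64(117), array([ 0.5434, -0.1579,  0.1472]))] 0.09824695983271226
scene ((562.1231079101562, 114.1634521484375), (216.9137725830078, 217.641845703125), 65.84895324707031)
scene ((380.79132080078125, -460.852783203125), (112.4268798828125, 140.333984375), 68.7294921875)
scene ((66.3514404296875, -968.4773559570312), (465.36871337890625, 117.48310089111328), 38.3123779296875)
[(np.int64(1142), array([ 0.5548, -0.1539,  0.0975])), (np.int64(146), array([ 0.5492, -0.1547,  0.1469]))] 0.09743548595289842
[[ 1.     0.001 -0.    -0.001]
 [-0.001  0.974  0.227 -0.066]
 [ 0.    -0.227  0.974 -0.181]
 [ 0.     0.     0.     1.   ]] 69.57022571569308
tool-frame shift cm [-57.2   56.19 -15.45]
```

View pics/topcrop.png

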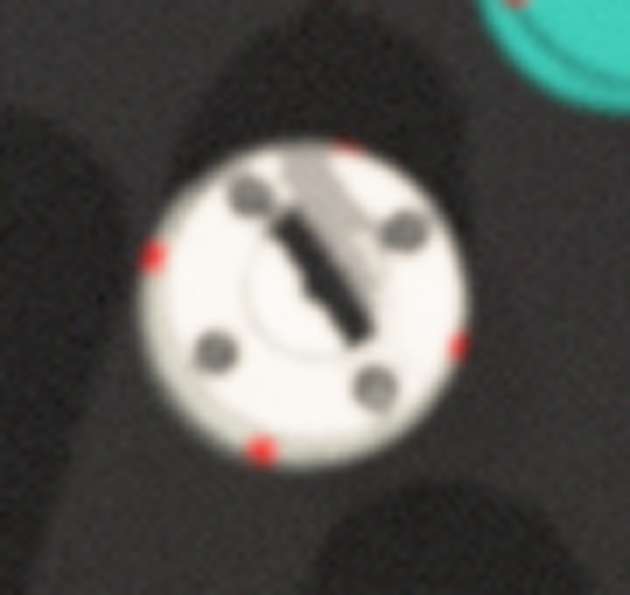

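The crop confirms bare metal, black T-bar along about 33° (world), holes along about 33°, and red stripes along about −16°/74°. So the cover has to turn about +41°. I'll approach with the tool yaw near −57°.

```bash
python3 -m inch '[0,0,-0.8,0,0,0.1785,1, 0,0,-0.8,0,0,0.1785,1, 0,0,-0.8,0,0,0.1785,1, 0,0,-0.8,0,0,0.1785,1, 0,0,-0.8,0,0,0.1785,1, 0,0,-0.8,0,0,0.1785,1, 0,0,-0.8,0,0,0.1785,1, 0,0,-0.8,0,0,0.1785,1, 0,0,-0.8,0,0,0.1785,1, 0,0,-0.8,0,0,0.1785,1, 0,0,-0.8,0,0,0.1785,1, 0,0,-0.8,0,0,0.1785,1, 0,0,-0.8,0,0,0.1785,1]' | tail -c 600
python3 -m inch '[4,0.18,0,0,0,0,1, 4,0.18,0,0,0,0,1, 4,0.18,0,0,0,0,1, 4,0.18,0,0,0,0,1, 4,0.18,0,0,0,0,1, 4,0.18,0,0,0,0,1, 4,0.18,0,0,0,0,1, 4,0.18,0,0,0,0,1, 4,0.18,0,0,0,0,1, 4,0.18,0,0,0,0,1, 4,0.18,0,0,0,0,1, 4,0.18,0,0,0,0,1, 4,0.18,0.75,0,0,0,1, 4,0.18,0.75,0,0,0,1, 4,0.18,0.75,0,0,0,1, 4,0.18,0.75,0,0,0,1, 4,0.18,0.75,0,0,0,1, 4,0.18,0.75,0,0,0,1, 4,0.18,0.75,0,0,0,1, 4,0.18,0.75,0,0,0,1]' | tail -c 600
python3 - <<'E'
from h import *
im,d,p,W=shot("wrist","pics/w1.png");np.savez("w1.npz",im=im,d=d,W=W)
for l,z in (("handle",.139),("cover",.086),("vessel",0)):
    for q in ctrl.place_of("wrist",l)[:2]: print(l,round(q["score"],2),np.round(q["centre"],1),ray_z(p,W,[q["centre"]],z).round(4))
C=cloud(d,p,W);m=(C[...,2]>.142)&(C[...,2]<.155)&(np.hypot(C[...,0]-.54,C[...,1]+.157)<.08)
P=C[m];print(m.sum(),P.mean(0).round(4),np.median(P[:,2]));r=cv2.minAreaRect((P[:,:2]*1000).astype(np.float32));print(r)
m=(C[...,2]>.09)&(C[...,2]<.106)&(np.hypot(C[...,0]-.54,C[...,1]+.157)<.08);P=C[m]
(x,y),rr=cv2.minEnclosingCircle((P[:,:2]*1000).astype(np.float32));print(x,y,rr,np.median(P[:,2]),ctrl.get_obs()["time_s"])
E
```

```text
time_s: 2.52
ee_pos: [0.1328, 0.5337, 0.3097]
eef_rot: [3.142, -0.0, -0.999]
force: [-0.2, 0.5, -0.4]
grip_width: 0.0937
time_s: 5.03
ee_pos: [0.5398, -0.1575, 0.2492]
eef_rot: [-3.142, -0.0, -0.994]
force: [0.9, 0.6, -0.2]
grip_width: 0.0936
handle 0.57 [327.  231.8] [[ 0.543  -0.1575  0.139 ]]
cover 0.61 [329.2 223.4] [[ 0.5421 -0.161   0.086 ]]
vessel 0.88 [490.1   9.5] [[ 0.8291 -0.1878 -0.    ]]
vessel 0.8 [502.8 164.8] [[ 0.7056 -0.3081  0.    ]]
1138 [ 0.5456 -0.1584  0.1492] 0.14933864887150064
((544.7553100585938, -159.3213653564453), (59.03214645385742, 13.4360990524292), 32.99824905395508)
543.962158203125 -159.31980895996094 58.13951873779297 0.09966954944960857 5.225
```

View pics/w1.png

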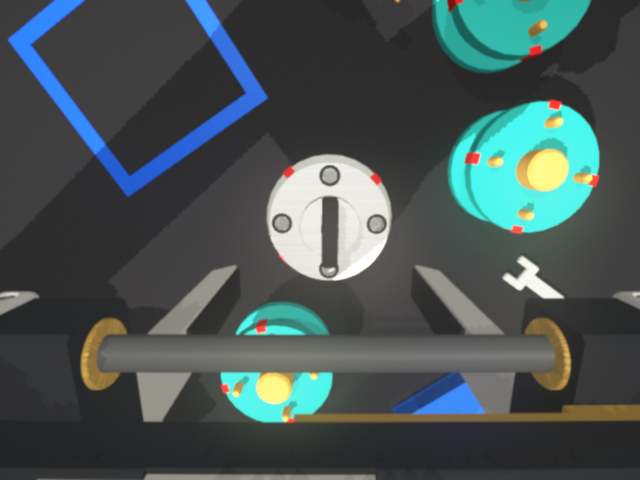

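The wrist view shows the bar vertical at column 330, exactly across the jaws. The holes are at (330,175), (282,223) and (376,223), with stripes at (289,172), (376,179) and (282,258). I'll descend, grip, and work out the stripe angles at the same time.

```bash
python3 -m inch '[0.38,-0.31,0.5,0,0,0,1, 0,0,1.5,0,0,0,1, 0,0,1.5,0,0,0,1, 0,0,1.5,0,0,0,1, 0,0,1.5,0,0,0,1, 0,0,1.5,0,0,0,1, 0,0,1.5,0,0,0,1, 0,0,1.5,0,0,0,1, 0,0,1.0,0,0,0,1, 0,0,0.5,0,0,0,1, 0,0,0,0,0,0,0, 0,0,0,0,0,0,0, 0,0,0,0,0,0,0, 0,0,0,0,0,0,0, 0,0,0,0,0,0,0, 0,0,0,0,0,0,0, 0,0,0,0,0,0,0]' 40
python3 - <<'E'
from h import *
z=np.load("w1.npz");p=ctrl.camera_params("wrist");im=z["im"]
h=cv2.cvtColor(im,cv2.COLOR_RGB2HSV);m=(cv2.inRange(h,(0,150,100),(8,255,255))|cv2.inRange(h,(172,150,100),(180,255,255)))
n,_,st,ce=cv2.connectedComponentsWithStats(m)
for i in range(1,n):
    if st[i,4]>8 and np.hypot(*(ce[i]-[329,217]))<90:
        q=ray_z(p,z["W"],[ce[i]],.066)[0];v=q[:2]-[.5445,-.159];print(ce[i].round(1),st[i,4],q.round(4),np.hypot(*v).round(4),np.degrees(np.arctan2(v[1],v[0])).round(1))
E
```

```text
time_s: 7.35
ee_pos: [0.5439, -0.1578, 0.1244]
eef_rot: [3.142, 0.0, -0.994]
force: [0.5, -0.5, -0.3]
grip_width: 0.0273
[288.  171.6] 66 [ 0.5614 -0.0975  0.066 ] 0.0637 74.6
[376. 178.] 64 [ 0.6057 -0.1777  0.066 ] 0.064 -17.0
```

```bash
python3 -m inch '[0,0,0,0,0,0,0, 0,0,0,0,0,0,0, 0,0,0,0,0,0,0, 0,0,-0.1,0,0,0,0, 0,0,-0.1,0,0,0,0, 0,0,0,0,0,-0.102,0, 0,0,0,0,0,-0.102,0, 0,0,0,0,0,-0.102,0, 0,0,0,0,0,-0.102,0, 0,0,0,0,0,-0.102,0, 0,0,0,0,0,-0.102,0, 0,0,0,0,0,-0.102,0, 0,0,0,0,0,0,0]'
python3 - <<'E'
from h import *
im,d,p,W=shot("wrist");np.savez("w2.npz",im=im,d=d,W=W)
cv2.imwrite("pics/w2.png",cv2.resize(im[20:,150:510,::-1],None,fx=1.3,fy=1.3))
o=ctrl.get_obs();print(o["time_s"],o["force"],o["moment"],o["grip_width"])
E
```

```text
time_s: 8.98
ee_pos: [0.5438, -0.1577, 0.1264]
eef_rot: [-3.142, 0.0, -0.28]
force: [0.2, 0.7, -3.2]
grip_width: 0.0139
9.025 [ 0.8218872   0.41185026 -2.79642338] [-0.12169684  0.10055319  0.00879222] 0.014031626976206375
```

View pics/w2.png

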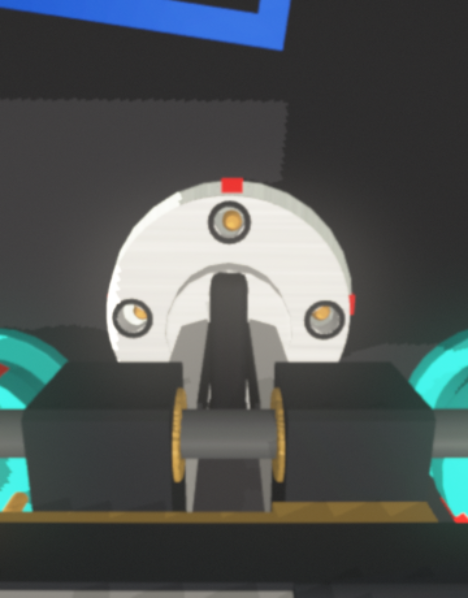

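The crop shows all three visible holes with the brass studs nearly in line: holes at crop (230,222), (133,318), (325,320), brass tips at (232,220), (140,312), (322,312). I'll measure what offset is left.

Run:
```python
from h import *
z=np.load("w2.npz");p=ctrl.camera_params("wrist");im=z["im"];W=z["W"]
T=T_tool();g=cv2.cvtColor(im,cv2.COLOR_RGB2GRAY);h=cv2.cvtColor(im,cv2.COLOR_RGB2HSV)
H=[];B=[]
for c in((327,191),(252,265),(400,266)):
    x,y=c;s=np.s_[y-16:y+17,x-16:x+17]
    dk=cv2.inRange(g[s],0,95)
    cs=max(cv2.findContours(dk,cv2.RETR_EXTERNAL,cv2.CHAIN_APPROX_NONE)[0],key=cv2.contourArea)
    (ex,ey),r=cv2.minEnclosingCircle(cs)
    b=cv2.inRange(h[s],(8,90,90),(30,255,255));n,_,st,ce=cv2.connectedComponentsWithStats(b);i=1+st[1:,4].argmax()
    print((ex+x-16,ey+y-16),r,ce[i]+[x-16,y-16],st[i])
    H.append((ex+x-16,ey+y-16));B.append(ce[i]+[x-16,y-16])
tl=lambda q:(q-T[:3,3])@T[:3,:3]*1000
for zz in(.100,.101):print("holes tool mm",tl(ray_z(p,W,H,zz)).round(1).tolist())
for zz in(.085,.083):print("tips tool mm",tl(ray_z(p,W,B,zz)).round(1).tolist())
```

```text
(325.8287935256958, 190.53307437896729) 15.577266693115234 [328.20903955 189.23163842] [ 10   7  15  15 177]
(251.60447788238525, 263.9925374984741) 14.68102741241455 [257.45       260.68333333] [17  7 10  9 60]
(399.1363639831543, 265.43181800842285) 14.856245040893555 [397.28 260.45] [  6   5  14  11 100]
holes tool mm [[-0.5, -45.8, 26.4], [-46.9, 0.1, 26.4], [45.6, 0.8, 26.4]]
holes tool mm [[-0.5, -45.9, 25.4], [-46.7, -0.2, 25.4], [45.4, 0.4, 25.4]]
tips tool mm [[1.1, -45.3, 41.4], [-46.2, 2.4, 41.4], [47.6, 2.0, 41.4]]
tips tool mm [[1.1, -45.1, 43.4], [-46.6, 3.0, 43.4], [48.0, 2.6, 43.4]]
```

```bash
python3 -m inch '[0.13,0.08,0,0,0,-0.006,0, 0,0,0.2,0,0,0,0, 0,0,0.2,0,0,0,0, 0,0,0.2,0,0,0,0, 0,0,0,0,0,0,0]'
python3 - <<'E'
from h import *
o=ctrl.get_obs();print(o["force"].round(2),o["moment"].round(3))
E
```

```text
time_s: 9.65
ee_pos: [0.5448, -0.1589, 0.1202]
eef_rot: [3.142, 0.0, -0.274]
force: [-0.3, -0.4, -1.1]
grip_width: 0.014
[-0.25 -0.41 -1.1 ] [-0.09   0.043  0.008]
```

```bash
python3 -m inch '[0,0,0.2,0,0,0,0, 0,0,0.2,0,0,0,0, 0,0,0.2,0,0,0,0, 0,0,0.2,0,0,0,0, 0,0,0,0,0,0,0]'
python3 - <<'E'
from h import *
o=ctrl.get_obs();print(o["force"].round(2),o["moment"].round(3))
E
python3 -m inch '[0,0,0.15,0,0,0,0, 0,0,0.15,0,0,0,0, 0,0,0.1,0,0,0,0, 0,0,0,0,0,0,0]'
python3 - <<'E'
from h import *
o=ctrl.get_obs();print(o["force"].round(2),o["moment"].round(3))
E
```

```text
time_s: 10.28
ee_pos: [0.5448, -0.1589, 0.1123]
eef_rot: [3.142, 0.0, -0.274]
force: [0.3, 0.3, -2.5]
grip_width: 0.0134
[ 0.31  0.35 -2.54] [-0.075  0.137 -0.029]
time_s: 10.78
ee_pos: [0.5449, -0.1589, 0.1085]
eef_rot: [3.142, -0.0, -0.273]
force: [-0.1, -1.1, -1.8]
grip_width: 0.0141
[-0.13 -1.06 -1.78] [-0.087  0.155  0.038]
```

```bash
python3 -m inch '[0,0,0.05,0,0,0,0, 0,0,0.05,0,0,0,0, 0,0,0,0,0,0,0]' 60
python3 - <<'E'
from h import *
im,d,p,W=shot("wrist")
cv2.imwrite("pics/w3.png",cv2.resize(im[20:,150:510,::-1],None,fx=1.3,fy=1.3))
o=ctrl.get_obs();print(o["force"].round(2),o["moment"].round(3))
C=cloud(d,p,W);v=C[...,:2]-[.5445,-.159];r=np.hypot(v[...,0],v[...,1]);m=(r>.036)&(r<.057)&(C[...,2]>.06)&(C[...,2]<.12)
P=C[m];A=np.c_[P[:,:2]-[.5445,-.159],np.ones(len(P))];print(m.sum(),np.median(P[:,2]),np.linalg.lstsq(A,P[:,2],rcond=None)[0])
E
```

```text
time_s: 11.15
ee_pos: [0.545, -0.1589, 0.1085]
eef_rot: [3.142, -0.001, -0.274]
force: [-5.7, 1.7, 9.5]
grip_width: 0.0136
[-5.18  1.28  8.78] [ 0.251  1.102 -0.095]
10653 0.08368415196122955 [-0.00279127 -0.00438561  0.08363247]
```

View pics/w3.png

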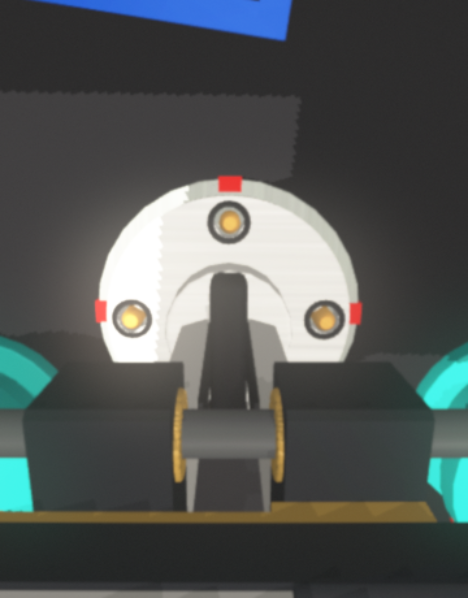

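Holes and studs are concentric, stripes are in line with the holes, and the plate top is level at about 82–83 mm, so the cover is seated flush. Next I ease the down-pressure and slide the first half.

```bash
python3 -m inch '[0,0,-0.03,0,0,0,0, -0.04,-0.2,0,0,0,0,0, -0.09,-0.4,0,0,0,0,0, -0.17,-0.8,0,0,0,0,0, -0.22,-1,0,0,0,0,0, -0.22,-1,0,0,0,0,0, -0.22,-1,0,0,0,0,0, -0.22,-1,0,0,0,0,0, -0.22,-1,0,0,0,0,0]'
python3 - <<'E'
from h import *
o=ctrl.get_obs();print(o["force"].round(2),o["moment"].round(3))
E
python3 -m inch '[-0.22,-1,0,0,0,0,0, -0.22,-1,0,0,0,0,0, -0.22,-1,0,0,0,0,0, -0.17,-0.8,0,0,0,0,0, -0.09,-0.4,0,0,0,0,0, 0,0,0,0,0,0,0]'
python3 - <<'E'
from h import *
im,d,p,W=shot("scene")
cv2.imwrite("pics/s2.png",cv2.resize(im[130:340,180:480,::-1],None,fx=2.5,fy=2.5,interpolation=cv2.INTER_CUBIC))
o=ctrl.get_obs();print(o["force"].round(2),o["moment"].round(3))
E
```

```text
time_s: 12.32
ee_pos: [0.5494, -0.0942, 0.1086]
eef_rot: [3.14, -0.003, -0.274]
force: [-0.5, -8.0, 5.9]
grip_width: 0.0136
[-0.53 -7.99  5.89] [-1.472  0.244  0.074]
time_s: 13.08
ee_pos: [0.5519, -0.0508, 0.1084]
eef_rot: [3.141, -0.002, -0.273]
force: [0.7, -2.3, 5.3]
grip_width: 0.0139
[ 0.76 -2.6   5.44] [-0.494 -0.035  0.065]
```

View pics/s2.png

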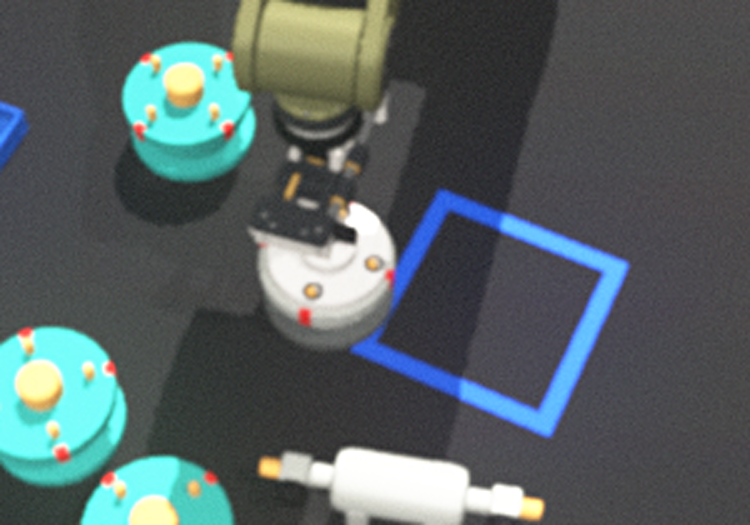

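The vessel with its cover flush is sliding level and is now at the tape's near edge (crop (325,275)). I'll finish the slide.

```bash
python3 -m inch '[-0.09,-0.4,0,0,0,0,0, -0.18,-0.8,0,0,0,0,0, -0.22,-1,0,0,0,0,0, -0.22,-1,0,0,0,0,0, -0.22,-1,0,0,0,0,0, -0.22,-1,0,0,0,0,0, -0.22,-1,0,0,0,0,0, -0.22,-1,0,0,0,0,0, -0.22,-1,0,0,0,0,0, -0.22,-1,0,0,0,0,0, -0.22,-1,0,0,0,0,0, -0.22,-1,0,0,0,0,0, -0.22,-1,0,0,0,0,0, -0.22,-1,0,0,0,0,0, -0.22,-1,0,0,0,0,0, -0.18,-0.8,0,0,0,0,0, -0.1,-0.5,0,0,0,0,0, -0.1,-0.5,0,0,0,0,0, 0,0,0,0,0,0,0]'
python3 - <<'E'
from h import *
for c,b in(("scene",(150,350,280,480)),("top",(180,320,220,360))):
    im,d,p,W=shot(c);s=im[b[0]:b[1],b[2]:b[3],::-1]
    cv2.imwrite(f"pics/{c}3.png",cv2.resize(s,(560,560),interpolation=cv2.INTER_CUBIC))
o=ctrl.get_obs();print(o["time_s"],o["force"].round(2),o["moment"].round(3))
a=cv2.imread("pics/scene3.png");b=cv2.imread("pics/top3.png");cv2.imwrite("pics/both3.png",cv2.resize(np.hstack([a,b]),(800,400)))
E
```

```text
time_s: 15.5
ee_pos: [0.5612, 0.1128, 0.1085]
eef_rot: [-3.141, -0.002, -0.273]
force: [0.9, -3.4, 6.5]
grip_width: 0.0139
15.6 [ 0.79 -2.53  6.77] [-0.594  0.018 -0.026]
```

View pics/both3.png

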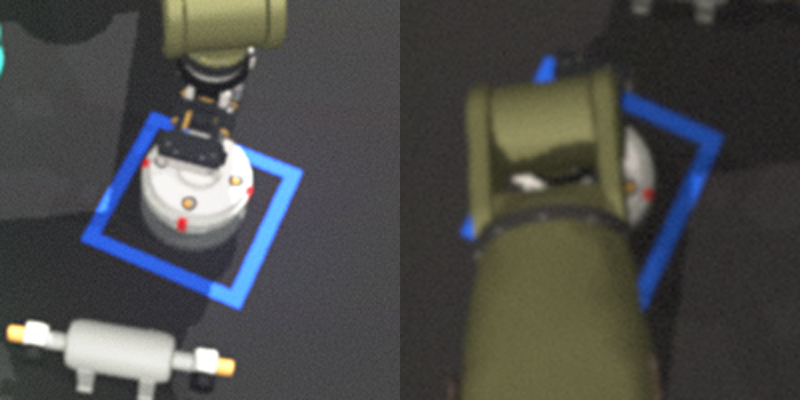

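The vessel stands inside the tape in both views. Now I relieve the pressure, open and retreat straight up.

```bash
python3 -m inch '[0,0,-0.02,0,0,0,0, 0,0,0,0,0,0,0, 0,0,0,0,0,0,0.5, 0,0,0,0,0,0,0.5, 0,0,0,0,0,0,0.5, 0,0,0,0,0,0,0.5, 0,0,0,0,0,0,0.5, 0,0,0,0,0,0,0.5]'
python3 -m inch '[0,0,-0.3,0,0,0,0.5, 0,0,-0.7,0,0,0,0.5, 0,0,-1.5,0,0,0,0.5, 0,0,-1.5,0,0,0,0.5, 0,0,-2,0,0,0,0.5, 0,0,-2,0,0,0,0.5, 0,0,-2,0,0,0,0.5, 0,0,-2,0,0,0,0.5, 0,2,-2,0,0,0,0.5, 0,4,-2,0,0,0,0.5, 0,4,0,0,0,0,0.5, 0,4,0,0,0,0,0.5, 0,4,0,0,0,0,0.5, 0,4,0,0,0,0,0.5, 0,4,0,0,0,0,0.5, 0,4,0,0,0,0,0.5, 0,0,0,0,0,0,0.5]'
python3 - <<'E'
from h import *
S=[]
for c,b in(("scene",(150,350,280,480)),("top",(180,320,220,360))):
    im,d,p,W=shot(c);S.append(cv2.resize(im[b[0]:b[1],b[2]:b[3],::-1],(400,400),interpolation=cv2.INTER_CUBIC))
    C=cloud(d,p,W);v=C[...,:2]-[.5612,.1136];r=np.hypot(v[...,0],v[...,1])
    m=(C[...,2]>.074)&(C[...,2]<.092)&(r<.09);P=C[m];q,rr=cv2.minEnclosingCircle((P[:,:2]*1000).astype(np.float32));print(c,q,rr,np.median(P[:,2]))
    A=np.c_[P[:,:2]-P[:,:2].mean(0),np.ones(len(P))];print("tilt",np.linalg.lstsq(A,P[:,2],rcond=None)[0].round(4))
    h=cv2.cvtColor(im,cv2.COLOR_RGB2HSV);k=max(cv2.findContours(cv2.inRange(h,(105,150,60),(130,255,255)),cv2.RETR_EXTERNAL,cv2.CHAIN_APPROX_NONE)[0],key=lambda k:cv2.minAreaRect(k)[1][0]*cv2.minAreaRect(k)[1][1] if k[:,0,0].mean()>200 and k[:,0,0].mean()<430 else 0)
    print("mark",cv2.minAreaRect((ray_z(p,W,k.reshape(-1,2),0)[:,:2]*1000).astype(np.float32)))
    for l in("sample_cylinder","amber_bottle","spanner","nut_tray","vessel"):
        for q in ctrl.place_of(c,l)[:1+3*(l=="vessel")]: print(l,round(q["score"],2),ray_z(p,W,[q["centre"]],0).round(3)[0,:2])
cv2.imwrite("pics/both4.png",np.hstack(S));print(ctrl.get_obs()["time_s"])
E
```

```text
time_s: 16.6
ee_pos: [0.5606, 0.113, 0.1079]
eef_rot: [-3.142, 0.0, -0.274]
force: [-0.6, 0.1, -0.6]
grip_width: 0.0467
time_s: 18.73
ee_pos: [0.4782, -0.1784, 0.2687]
eef_rot: [3.141, -0.0, -0.277]
force: [-0.7, -0.4, 0.6]
grip_width: 0.0471
scene (564.1463623046875, 110.43181610107422) 63.89487075805664 0.0818197087372553
tilt [-0.0027  0.0019  0.0818]
mark ((562.2221069335938, 113.96916198730469), (216.027099609375, 216.8174285888672), 65.71178436279297)
sample_cylinder 0.97 [0.781 0.021]
amber_bottle 0.82 [0.547 0.466]
spanner 0.68 [ 0.608 -0.484]
nut_tray 0.71 [ 0.393 -0.454]
vessel 0.97 [ 0.709 -0.312]
vessel 0.84 [0.564 0.103]
vessel 0.83 [ 0.828 -0.188]
vessel 0.59 [ 0.355 -0.201]
top (559.6987915039062, 109.53350067138672) 64.9740219116211 0.08210042299921083
tilt [-0.0017  0.0023  0.0819]
mark ((560.1990356445312, 113.07781982421875), (216.32992553710938, 216.8304901123047), 65.81422424316406)
sample_cylinder 0.64 [0.779 0.025]
amber_bottle 0.9 [0.543 0.466]
spanner 0.63 [ 0.602 -0.48 ]
nut_tray 0.94 [ 0.389 -0.461]
vessel 0.88 [ 0.818 -0.185]
vessel 0.86 [ 0.695 -0.3  ]
vessel 0.74 [0.555 0.105]
19.325
```

View pics/both4.png

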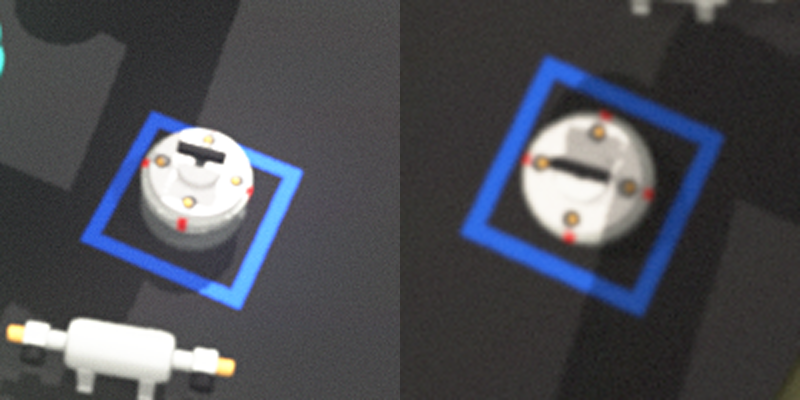

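```bash
python3 -c "
from station import ctrl
print(ctrl.hand_in())"
```

```text
the job is handed in; nothing more can be done
None
```

The cover is seated flush on the steel vessel, and the closed vessel stands inside the blue taped square. I handed the job in at about 19.3 s. I gripped the T-handle, raised the cover 2 mm with the cap still round the neck, and turned it about +41°. I then shifted it about 1.5 mm and let it down onto the flange. Next I slid the closed vessel about 27 cm by its handle under light down-pressure, opened the gripper and withdrew.

**Cover:** the plate top measures 82 mm above the bench, tilted less than 0.2°. The studs show in all four holes.

**Position:** the vessel's centre is within about 5 mm of the mark's centre in both cameras, against 22 mm of margin. The network's own vessel point was about 10 mm off, also inside the margin.

**Forces:** the wrist force at the end of each move was at most about 11 N. I did not record it within the moves.

**Bystanders:** sample cylinder, bottle, spanner and tray read the same as at the start, to within about 13 mm. The largest difference was one bottle reading in the top view; the scene view put it within 9 mm. The arm never went near the bottle at low height, so I take that as detection noise. In the last pictures the network missed the near turquoise vessel in the top view and gave it a low score in the scene view. I did not check it further.

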